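# Unload a cast ingot from a tilted cam-locked mould

## Robot

A 6-joint arm with a two-finger parallel gripper is mounted at the origin on a cart in front of the work surface, level with it; the furniture and walls round the work are solid. World frame = base frame: x ahead of the robot, y to its left, z up, the work surface at z = 0. Lengths are in mm, angles in rad, forces in N, time in s.
With the tool pointing down it reaches from about 350 to 925 mm from the base axis. Payload 6.4 kg.
Tool frame: the origin (TCP) lies where the fingers leave the gripper's body, on its centre line; the fingertips stand 73 mm ahead of it and the grasp point (between the pads) lies r.tcp_to_grasp ahead of it (r.tcp_to_grasp is the distance from the TCP to the grasp point, in mm); z points along the fingers, y is the line along which they close (so a half turn about z gives the same grasp; the last joint's range is limited). The gripper opens to 85 mm and grips with 20 to 120 N. Pads are 22 mm wide; open, the fingers measure 114 mm over their backs; the gripper's body (76 mm by 85 mm) begins 54 mm behind the grasp point. The pads swing forward as they close: fully open they stand 13 mm farther back than shut.
Start: joints at [-1.413, 0.245, 1.558, -0, 1.339, -0.174], TCP at [211.74, -614.558, 303.89] pointing down, gripper open.
Joint ranges: [-3.13, 3.13], [-1.02, 2.26], [0.13, 2.54], [-0.95, 4.09], [0.21, 2.88], [-2.74, 2.74]. Speed limits (rad/s): [2.57, 2.57, 3.14, 3.14, 3.14, 3.14].

## Interface

Orientations are given as a 3x3 rotation matrix whose columns are the frame's x, y, z axes.
In Python, from station import r gives the robot as it stands.
- The arm moves only by the shell command python3 -m jog 'ROWS'. ROWS is JSON, a list of rows, each a list of 7 numbers: the opening, from 0 (shut) to 1 (fully open), then the shift along the tool's x, y, z in units of 40 mm (1.0 is 40 mm), then the turn, a rotation vector about the tool's x, y, z in units of 10 degrees (1.0 is 10 degrees). A call has 1 to 5 rows; each row is the pose to reach, as a shift and turn from the pose commanded when the call began, along the tool's axes at that moment; what a row does not reach only later rows make up. A row lasts 1/8 s, in which the tool goes at most 62.5 mm and 10.7 degrees, less where a joint would pass 70% of its speed; a pose out of reach is approached as far as the arm can. A call with a gripper value outside its range is refused whole. The fingers move at their own pace and stop on an object; the grip force is fixed at half the most. Time passes only in rows, so rows that repeat a pose let the fingers close. It gives the time, the measured TCP pose, the force, the opening and the grip force at its end, in the units of the state.
- r.state(): the state, without advancing time (a new reading comes with each control period).
- r.grab_frame(name): name is "scene" or "top" or "wrist"; returns a dict with "img" (400x640x3 uint8, red, green, blue), "depth" (400x640 float32, mm along the optical axis (not along the pixel's ray), 0 where there is no reading), "fx", "fy", "cx", "cy" (pixels), "R" (3x3) and "t" (3): a world point X has camera coordinates R X + t; the wrist camera has in their place "mount" (4x4, takes a point from camera to tool coordinates, whose origin is the TCP and whose axes are the flange's). Camera axes: x right, y down, z forward; pixel columns grow to the right and rows downward; lengths in mm; the calibration is good to about 2 mm. A picture is of the moment at which its call begins: read the wrist's pose just before it.
- r.sign_off(): hands the job in; it is judged then, once.
The state is a dict: "time": time; "joint_pos": joint angles; "qd": joint speeds; "joint_torque": joint torques, N m; "tcp_pos": TCP position; "tcp_rot": TCP orientation; "contact_force": force on the tool from outside, world axes, zero at the start; "wrist_torque": the same for the moment, N m; "grip_width": finger opening in mm; "grip_force": force on a finger pad.
Only numpy, scipy, OpenCV 4.12 (cv2) and the standard library are available. Lean on these libraries where they do the work, as an engineer would, in place of code of your own. Each camera call takes 0.05 s, during which the arm holds its last target. There are 200 camera calls.

## Task

The casting in the tilted ingot mould is cold. Push the mould's cam lever through its quarter turn to the open stop, draw the ingot out by its pouring head and stand it upright on its foot on the burnt wooden block, then push the lever all the way back home so that the empty mould is locked shut. Do not push about or knock over any of the other things on the block and bench.

Things in the scene. Friction and masses are not known exactly. Their poses are not given: they have to be found in the camera images.
- mould: fixed grey stand with a dark steel two-part mould leaning 30 deg towards the robot. Origin on the bench under it; x to its back, y to its lever side, z up. Mould axes: u = cos30 z - sin30 x (ingot is drawn out along u), t = cos30 x + sin30 z (to its back), y. From the point 47 mm over the origin it spans t -38..46, y -34..33 (open 43), u 0..90 mm. Base plate x -51..59, y -51..99, 10 mm high
- mould_mouth (a point): centre of the gate in the mould's mouth, in its top face (t 0, y -4, u 90 mm); axes as mould. Behind the mouth a steel splash plate (t 46..51, y -36..34 mm) rises along u, 76 mm beyond the mouth; because of the lean it overhangs the pouring head, so a tool pointing straight down does not get to the head
- cam_lever (a joint): lever angle (rad) about an axis along +u: 0 = home, locked; 1.571 = open stop. At 0 the lever points 45 deg between +y and +t (back), at 1.571 between +y and -t (front). Its cam shifts the mould's lever-side half by 10 mm along y: locked, a lip of that half covers the ingot's shoulder and holds it in; open, the lip is clear by 3 mm. Friction 0.25 N m (3 N at the grip); stays where left
- lever_pivot (a point): point on the lever's pivot axis (t 0, y 63, u 85 mm), level along u with the middle of the lever's upright grip; its z axis is u
- lever_grip (a point): middle of the upright grip on the lever's end: black round handle, 20 mm diameter, standing along u, 95 mm from the pivot axis, reaching 25 mm below this point and 26 mm above it along u. The steel lever arm (16 mm wide, 10 thick) joins it from the pivot's side, its top 26 mm below this point. Its z axis is u
- ingot: cast brass ingot, about 0.45 kg, 113 mm long. Origin: centre of its flat foot; z along it to the head (u while in the mould), x across its width, y its thickness. Body 40 x 28 x 60 mm, then a neck 40 x 20 mm to z 75 mm, then the pouring head; neck and head lie at y -14..6 mm. Foot stands at u 15 mm in the mould and only the head is outside. Pocket play 3 mm in x; in y 1.5 mm locked, 11 mm open
- ingot_head (a point): centre of the pouring head, 94 mm from the foot: a block with flat sides, 30 mm along x, 20 mm along y and 38 mm along z (19 mm either way). Axes as ingot
- burnt_block: scorched wooden soldering block, fixed, 127 (x) x 361 (y) x 32 mm high, flat top. Origin: centre of its underside; top at z 32 mm
- bench_grinder: fixed orange bench grinder on a low dark plinth (22 mm high) behind the block; origin on the bench under it. Keep clear of it: housing and wheel guard x -125..122, y -182..222 mm, up to 275 mm high, a clear eye shield at x -115, y -182..-98 mm up to 321 mm high; its spindle sticks out to y 318 mm at height 170 mm
- steel_cup: bystander on the block: dull steel cup, 57 mm diameter, 54 mm high; origin centre of underside
- polish_bar: bystander on the block: white bar of polishing compound, 22 x 55 x 16 mm (x, y, z); origin centre of underside
- tape_roll: bystander on the block: roll of white tape lying flat, 45 mm diameter, 12 mm high; origin centre of underside
- glue_bottle: bystander on the bench between block and mould: white bottle, 48 mm diameter, 125 mm high; origin centre of underside
- jar_green: bystander behind the mould: glass jar with a screw lid, 88 mm diameter, 130 mm high; origin centre of underside
- side_cutter: bystander lying flat to the left behind the mould: side cutters, 134 (x) x 45 x 11 mm; origin centre of underside

How it is judged:
By the outcome, as a careful person would: the job done as asked, in the order asked, and still so for the second after the job is handed in, with the robot touching nothing.
It also fails if it takes over 72 s, if anything falls off the work surface, if the arm or the gripper's body presses on something with over 40 N, if the wrist force passes 120 N, or if a joint passes its speed limit or range.

## Working session

There is one attempt and no reset: what is moved stays moved. The work goes in short steps, Python scripts to look and compute and a shell command to move; the robot and the scene stay as the last step left them, time stands still between calls to the robot, and variables do not carry over. Pictures are saved under pics/ and viewed, at most 10 in all, crops included, and the job is handed in when it is done.

```bash
ls; mkdir -p pics; python3 - <<'E'
from station import r
import cv2,numpy as np
s=r.state();print(s['time'],s['tcp_pos'],s['tcp_rot'],r.tcp_to_grasp,s['grip_width'])
for n in['scene','top']:
    f=r.grab_frame(n);np.savez(f'{n}.npz',**f);cv2.imwrite(f'pics/{n}.png',f['img'][:,:,::-1]);print(n,f['fx'],f['cx'],f['cy'],-f['R'].T@f['t'])
E
```

```text
pics
0.0 [ 211.68925411 -614.11340157  302.77304294] [[ 9.45443616e-01  3.25785637e-01 -2.96602716e-04]
 [ 3.25785583e-01 -9.45441694e-01  1.93817095e-03]
 [ 3.51007684e-04 -1.92906024e-03 -9.99998078e-01]] 53.900000000000006 85.20619475712945
scene 383.6001003039932 316.69647914913224 200.9078953257701 [ 77.20929978 439.7284283  879.48507852]
top 403.4867154046332 317.68327785251853 199.85944328481702 [ 376.1637253   -18.48393389 1281.27049023]
```

View pics/scene.png

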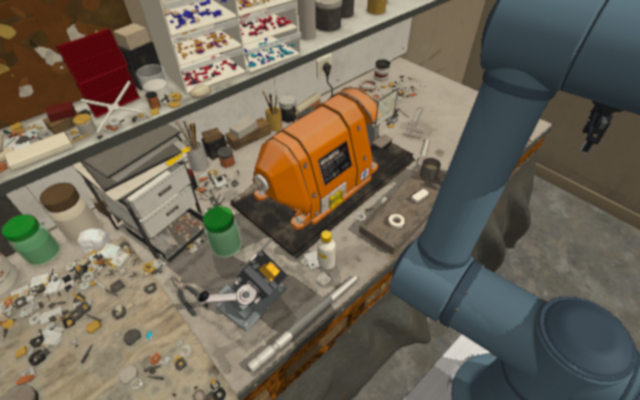

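View pics/top.png

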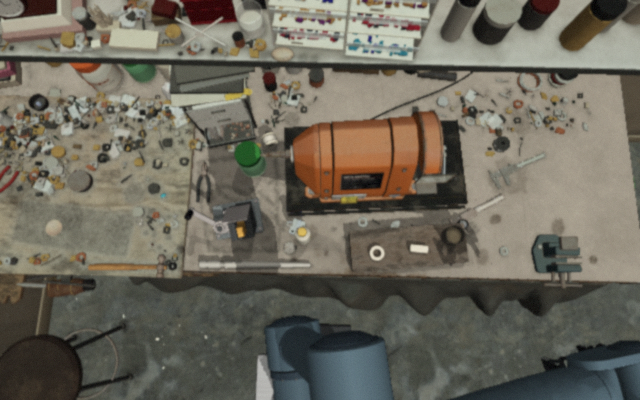

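Scene: mould at about (245,292), with the brass head at (270,270) and the lever reaching left to (190,298). Top: mould (237,220), lever knob (189,214), bottle (303,233), jar (249,155), block (407,245), tape (377,253), bar (419,248), cup (454,235).

```bash
cat > h.py <<'E'
import numpy as np,cv2
def load(n): return dict(np.load(n+'.npz'))
def cloud(f):
    v,u=np.mgrid[0:400,0:640];d=f['depth']
    C=np.stack([(u-f['cx'])/f['fx']*d,(v-f['cy'])/f['fy']*d,d],-1)
    return (C-f['t'])@f['R']
def pt(f,u,v,z):
    c=-f['R'].T@f['t'];d=f['R'].T@np.array([(u-f['cx'])/f['fx'],(v-f['cy'])/f['fy'],1]);return c+d*(z-c[2])/d[2]
E
python3 - <<'E'
from h import *
np.set_printoptions(suppress=True,precision=1)
T=load('top');S=load('scene')
P=cloud(T);Q=cloud(S)
for n,u,v in [('jar',249,155),('bottle',303,233),('tape',377,253),('bar',419,248),('cup',454,235),('blockedge',352,262),('head',241,231),('grip',189,214),('bench',270,255)]:
    print(n,P[v,u], np.median(P[v-2:v+3,u-2:u+3].reshape(-1,3),0))
# block extent: z 25..38 in top
m=(abs(P[...,2]-32)<6)&(P[...,1]<0)&(P[...,1]>-500)&(P[...,0]<700)&(P[...,0]>400)
u=np.argwhere(m);print('block rect',cv2.minAreaRect(P[m][:,:2].astype(np.float32)),m.sum())
for n,F,X in(('top',T,P),('scene',S,Q)):
    hsv=cv2.cvtColor(F['img'],cv2.COLOR_RGB2HSV)
    m=(hsv[...,0]>15)&(hsv[...,0]<32)&(hsv[...,1]>130)&(hsv[...,2]>110)
    k,l,st,ce=cv2.connectedComponentsWithStats(m.astype(np.uint8))
    for i in range(1,k):
        if st[i,4]>15:
            x=np.median(X[l==i],0)
            if x[0]<750 and x[1]>-100: print(n,'yellow',ce[i],st[i],x, X[l==i].min(0),X[l==i].max(0))
a=cv2.resize(T['img'][180:260,170:290],None,fx=4,fy=4,interpolation=2);b=cv2.resize(S['img'][230:350,160:320],None,fx=3,fy=3,interpolation=2)
c=np.zeros((360+320,480,3),np.uint8)
o=np.zeros((600,800,3),np.uint8);b2=cv2.resize(S['img'][245:335,170:300],None,fx=3,fy=3,interpolation=2)
o[:320,:480]=a;o[325:325+270,:390]=b2
cv2.imwrite('pics/crop.png',o[:,:500,::-1])
E
```

```text
jar [733.9 193.8 132.6] [734.6 194.  129.5]
bottle [506.4  26.7 126.6] [506.5  26.7 124.4]
tape [ 461.  -199.4   29.9] [ 460.8 -199.4   32.6]
bar [ 478.1 -325.2   45.7] [ 477.9 -324.2   49.4]
cup [ 518.1 -426.8   65.9] [ 518.1 -426.8   65.9]
blockedge [ 431.7 -122.5   30.5] [ 431.8 -122.4   30.3]
head [504.7 199.5 154.7] [504.3 198.9 158.6]
grip [546.7 343.7 172.2] [547.  345.9 166.4]
bench [448.6 133.3   1.4] [448.6 133.5  -0.1]
block rect ((553.9706420898438, -250.4888153076172), (273.76153564453125, 483.4200134277344), 6.508204936981201) 4698
top yellow [ 58.3 184. ] [ 54 178  10  10  40] [652.9 814.5  32.3] [643.9 800.6  24.2] [673.3 827.2  40.2]
top yellow [239.8 231.4] [236 227   8  10  64] [503.  202.4 158.2] [490.8 192.9 108.3] [515.4 212.7 170.3]
top yellow [301.5 231.6] [298 228   8   8  49] [509.7  30.1 125.5] [500.8  21.  119.6] [521.5  41.3 129.1]
top yellow [113.  266.6] [ 89 264  55   6 186] [400.4 609.9  36.4] [392.2 512.5  28.9] [408.  679.8  45.2]
scene yellow [302.5 160.4] [299 157   9   9  19] [671.3 -30.9 229.2] [666.7 -47.5 219.1] [673.2 -19.9 232.5]
scene yello
[... 160 characters left out ...]
117.9] [628.8 -28.   72. ] [637.8 -12.4 131.3]
scene yellow [325.8 235.9] [321 230  11  13 113] [509.1  35.7 124.1] [ 77.2 -44.    9.3] [592.6 439.7 879.5]
scene yellow [321.7 255.6] [319 253   7   5  17] [503.8  54.6  61.7] [495.5  50.2  55.2] [512.1  57.2  68. ]
scene yellow [270.  270.7] [260 262  20  20 226] [507.1 209.9 152.5] [ 77.2 183.6 109.9] [535.  439.7 879.5]
scene yellow [346.6 311.1] [344 307   7   8  18] [393.5  66.5 -65. ] [392.3  54.3 -76.6] [395.2  76.5 -56.9]
scene yellow [ 93.3 326. ] [ 87 320  14  13 120] [731.9 570.   31.5] [ 77.2 439.7  21.7] [748.  583.8 879.5]
scene yellow [212.8 380.8] [211 379   5   5  19] [439.2 425.8  28.8] [ 77.2 421.6  23.5] [444.  439.7 879.5]
```

View pics/crop.png

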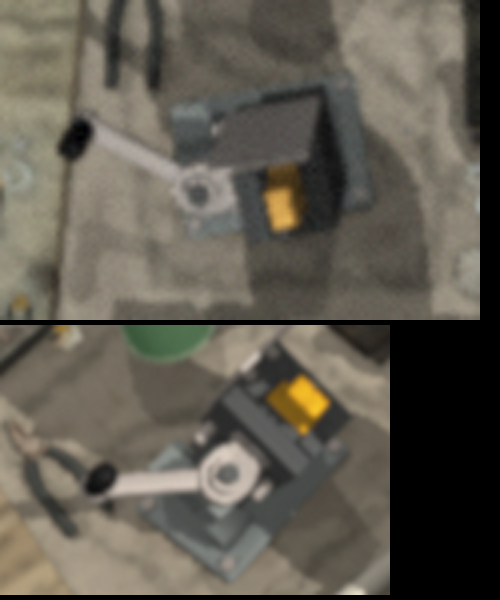

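The crop shows the lever at home (pointing left and back) with the black grip at top px (189,214). The pivot boss is at (220,228), the head at (241,230), and the base-plate corners are visible in both views. I'll fit the mould pose from these.

```bash
cat >> h.py <<'E'
c3,s3=np.cos(np.pi/6),.5
def M(px,py,yaw):
    c,s=np.cos(yaw),np.sin(yaw);R=np.array([[c,-s,0],[s,c,0],[0,0,1.]]);return R,np.array([px,py,0.])
def mt(t,y,u): return np.array([c3*t-s3*u,y,47+s3*t+c3*u])
def proj(f,X):
    q=f['R']@X+f['t'];return np.array([q[0]/q[2]*f['fx']+f['cx'],q[1]/q[2]*f['fy']+f['cy']])
E
python3 - <<'E'
from h import *
from scipy.optimize import least_squares
np.set_printoptions(suppress=True,precision=1)
T=load('top');S=load('scene')
r2=67.175
ob=[(T,(258,198.8),(59,-51,10)),(T,(262.5,231.2),(-51,-51,10)),(T,(218.7,238.7),(-51,99,10)),(T,(212.5,206),(59,99,10)),
(S,(218.3,303.3),(59,99,10)),(S,(246,329.3),(-51,99,10)),(S,(286.7,283.3),(-51,-51,10)),
(T,(189,214),mt(r2,63+r2,105)),(S,(203.5,297),mt(r2,63+r2,105)),
(T,(240.5,232),mt(0,-4,128)),(S,(273,269.5),mt(0,-4,128))]
for f,p,x in ob[:4]: print(pt(f,*p,10))
fun=lambda q:np.concatenate([proj(f,M(*q)[0]@np.array(x)+M(*q)[1])-p for f,p,x in ob])
s=least_squares(fun,[550,200,.15],x_scale=[10,10,.1],loss='soft_l1');print(s.x);print(s.fun.reshape(-1,2))
R,o=M(*s.x)
for n,x in (('mouth',mt(0,-4,90)),('head',mt(0,-4,109)),('pivot',mt(0,63,85)),('grip',mt(r2,63+r2,85)),('gripopen',mt(-r2,63+r2,85))): print(n,R@np.array(x)+o)
for n,F in(('tape',(377,253,44)),('bar',(419,248,48)),('cup',(454,235,86))): print(n,pt(T,*F))
P=cloud(T);m=(abs(P[...,2]-32)<5)&(P[...,1]<-100)&(P[...,1]>-500)&(P[...,0]<560)&(P[...,0]>400)
m=cv2.morphologyEx(m.astype(np.uint8),cv2.MORPH_OPEN,np.ones((5,5)))>0
print('block',cv2.minAreaRect(P[m][:,:2].astype(np.float32)))
E
```

```text
[626.3 179.2  10. ]
[522.2 159.5  10. ]
[495.2 296.3  10. ]
[599.3 323.6  10. ]
[563.1 217.2   0.2]
[[ 0.5 -1.2]
 [ 0.6  0. ]
 [-2.8  0. ]
 [-0.4 -1.1]
 [-3.6  0.5]
 [ 0.2  0.1]
 [ 0.7  1.8]
 [-0.9  0.7]
 [ 1.3 -6.1]
 [-0.5  0.2]
 [ 0.5 -1.4]]
mouth [519.5 205.1 124.9]
head [510.2 203.3 141.4]
pivot [509.8 271.4 120.6]
grip [554.7 348.1 154.2]
gripopen [440.3 326.8  87. ]
tape [ 460.  -197.3   44. ]
bar [ 478.  -324.6   48. ]
cup [ 515.8 -420.    86. ]
block ((484.63037109375, -294.81201171875), (125.81832885742188, 358.66961669921875), 6.1836628913879395)
```

```bash
cat >> h.py <<'E'
from scipy.spatial.transform import Rotation as Ro
YAW=np.deg2rad(11);O=np.array([563.1,217.2,0])
MR=M(0,0,YAW)[0]
W=lambda t,y,u: MR@mt(t,y,u)+O
U=MR@np.array([-s3,0,c3]);TT=MR@np.array([c3,0,s3]);YY=MR[:,1]
def tool(x,z): # tool rotation from x and z
    z=z/np.linalg.norm(z);x=x-z*(x@z);x/=np.linalg.norm(x);return np.stack([x,np.cross(z,x),z],1)
def lever(a): # pose dirs at lever angle a
    rad=YY*np.cos(a-np.pi/4)-TT*np.sin(a-np.pi/4);return W(0,63,85)+95*rad,tool(rad,-U)
def go(s,g,R,label=''):
    p=np.array(s['tcp_pos']);R0=np.array(s['tcp_rot']);tcp=g-53.9*R[:,2]
    d=R0.T@(tcp-p)/40;w=Ro.from_matrix(R0.T@R).as_rotvec(degrees=True)/10
    print(label,'shift',d.round(2),'turn',w.round(2),'mm',np.linalg.norm(tcp-p).round(),'tcp',tcp.round())
E
python3 - <<'E'
from station import r
from h import *
s=r.state()
yx=np.deg2rad(40);go(s,np.array([470,-150,330-54]),tool(np.array([np.cos(yx),np.sin(yx),0]),np.array([0,0,-1.])),'via')
E
```

```text
via shift [ 9.89 -8.87 -0.66] turn [-0.01 -0.   -2.1 ] mm 532.0 tcp [ 470. -150.  330.]
```

```bash
python3 -m jog '[[1,9.9,-8.9,-0.7,0,0,-2.1],[1,9.9,-8.9,-0.7,0,0,-2.1],[1,9.9,-8.9,-0.7,0,0,-2.1],[1,9.9,-8.9,-0.7,0,0,-2.1],[1,9.9,-8.9,-0.7,0,0,-2.1]]'; python3 - <<'E'
from station import r
from h import *
s=r.state();print(s['joint_pos'],s['contact_force'])
g,R=lever(0);go(s,g+110*U,R,'hover')
E
```

```text
time: 0.72
tcp_pos: [363.7, -339.7, 320.0]
tcp_rot: [[0.766, 0.643, -0.0], [0.643, -0.766, 0.0], [0.0, -0.0, -1.0]]
contact_force: [-0.3, 0.2, 0.3]
grip_width: 85.5
grip_force: 0.0
[-9.79577105e-01 -1.34119135e-01  1.92335530e+00  2.21366253e-04
  1.35273205e+00 -1.06686721e-01] [-0.30434538  0.15340028  0.34550575]
hover shift [ 12.89 -11.11   0.6 ] turn [-1.81  2.4  -1.57] mm 681.0 tcp [473. 332. 296.]
```

```bash
python3 -m jog '[[1,12.9,-11.1,-0.4,0,0,0],[1,12.9,-11.1,-0.4,-0.6,0.8,-0.5],[1,12.9,-11.1,-0.4,-1.2,1.6,-1],[1,12.9,-11.1,0,-1.8,2.4,-1.57],[1,12.9,-11.1,0.2,-1.8,2.4,-1.57]]'; python3 - <<'E'
from station import r
from h import *
s=r.state();g,R=lever(0);go(s,g+110*U,R,'hover')
E
```

```text
time: 1.35
tcp_pos: [412.6, -32.1, 321.5]
tcp_rot: [[0.467, 0.736, 0.491], [0.81, -0.578, 0.096], [0.354, 0.353, -0.866]]
contact_force: [1.7, -0.5, 1.2]
grip_width: 85.5
grip_force: 0.0
hover shift [ 7.86 -4.38  2.17] turn [-0.   -0.   -0.01] mm 370.0 tcp [473. 332. 296.]
```

```bash
python3 -m jog '[[1,7.86,-4.38,2.17,0,0,0],[1,7.86,-4.38,2.17,0,0,0],[1,7.86,-4.38,2.17,0,0,0],[1,7.86,-4.38,2.17,0,0,0],[1,7.86,-4.38,2.17,0,0,0]]'; python3 -m jog '[[0.6,1.24,-0.7,0.34,0,0,0],[0.6,1.24,-0.7,0.34,0,0,0],[0.6,1.24,-0.7,0.34,0,0,0]]'; python3 - <<'E'
from station import r
from h import *
import pickle
s=r.state();g,R=lever(0);go(s,g+110*U,R,'hover');print(s['joint_pos'],s['grip_width'],s['time'])
f=r.grab_frame('wrist');pickle.dump((s,f),open('w1.pkl','wb'));print(f['fx'],f['mount'])
cv2.imwrite('pics/w1.png',f['img'][:,:,::-1])
E
```

```text
time: 1.98
tcp_pos: [463.5, 276.8, 300.3]
tcp_rot: [[0.464, 0.738, 0.489], [0.812, -0.575, 0.097], [0.353, 0.352, -0.867]]
contact_force: [0.9, -1.2, 0.8]
grip_width: 85.5
grip_force: 0.0
time: 2.35
tcp_pos: [472.6, 331.7, 295.8]
tcp_rot: [[0.466, 0.738, 0.488], [0.812, -0.576, 0.096], [0.352, 0.351, -0.868]]
contact_force: [0.3, 0.1, -0.0]
grip_width: 51.6
grip_force: 0.0
hover shift [0.02 0.   0.  ] turn [-0.02  0.01  0.01] mm 1.0 tcp [473. 332. 296.]
[ 0.45691618 -0.08939432  1.97347278 -0.18838162  0.76080553  1.1523042 ] 51.56543081418035 2.35
277.0412160798592 [[-6.49553255e-04 -9.48963166e-01 -3.15386253e-01  8.14110206e+01]
 [ 9.99999519e-01 -3.84624082e-04 -9.02255103e-04 -1.21132504e+00]
 [ 7.34901710e-04 -3.15386687e-01  9.48962959e-01 -6.89770240e+01]
 [ 0.00000000e+00  0.00000000e+00  0.00000000e+00  1.00000000e+00]]
```

View pics/w1.png

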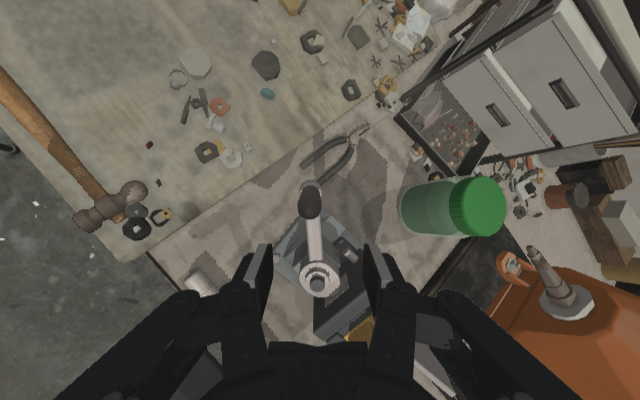

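The wrist view shows the lever's black grip at about (310,203), pointing up in the image, and the pivot at (318,280). The side cutters are at (335,150) and the jar at (450,210). I'll check predictions against depth.

```bash
cat >> h.py <<'E'
def wcam(s,f):
    m=np.array(f['mount']);Rw=np.array(s['tcp_rot'])@m[:3,:3];t=np.array(s['tcp_rot'])@m[:3,3]+s['tcp_pos']
    f=dict(f);f['R']=Rw.T;f['t']=-Rw.T@t;return f
E
python3 - <<'E'
from h import *
import pickle
np.set_printoptions(suppress=True,precision=1)
s,f=pickle.load(open('w1.pkl','rb'));f=wcam(s,f);P=cloud(f)
g,R=lever(0)
print('pred',proj(f,g+26*U),proj(f,g-25*U),proj(f,W(0,63,85)))
h=f['img'].max(2)
m=(h<45);m[:,:290]=0;m[:,335:]=0;m[:178]=0;m[222:]=0
X=P[m];L=(X-O)@MR; # mould frame
L=L-[0,0,47];tyu=np.stack([c3*L[:,0]+s3*L[:,2],L[:,1],-s3*L[:,0]+c3*L[:,2]],1)
k=(tyu[:,2]>60);v,u=np.nonzero(m)
print(m.sum(),k.sum(),'want t,y 67.2,130.2 u 60..111')
print('min',tyu[k].min(0),'max',tyu[k].max(0),'med',np.median(tyu[k],0), 'px',u[k].min(),u[k].max(),v[k].min(),v[k].max())
for q in [(310,190),(310,195),(311,210),(318,283),(318,270)]:
    x=P[q[1],q[0]]-O;l=MR.T@x-[0,0,47];print(q,c3*l[0]+s3*l[2],l[1],-s3*l[0]+c3*l[2])
E
```

```text
pred [320.1 213.4] [319.8 194.4] [319.6 292.8]
3 3 want t,y 67.2,130.2 u 60..111
min [ 55.  138.8 107.9] max [ 55.6 140.5 108.1] med [ 55.  139.9 108. ] px 301 302 213 215
(310, 190) 68.63711440149504 144.16457588733763 81.83137045664458
(310, 195) 69.33908014854836 144.173585164135 98.20699572148857
(311, 210) 64.01053410240493 137.29013468805613 110.64574204340151
(318, 283) 2.607016576297557 67.93008714581417 76.32403443001473
(318, 270) 8.993995379918687 74.36456676241394 66.61736888927496
```

```bash
python3 - <<'E'
from h import *
import pickle
np.set_printoptions(suppress=True,precision=1)
s,f=pickle.load(open('w1.pkl','rb'));f=wcam(s,f);P=cloud(f)
L=(P-O)@MR-[0,0,47];K=np.stack([c3*L[...,0]+s3*L[...,2],L[...,1],-s3*L[...,0]+c3*L[...,2]],-1)
z=K[178:305,280:360]
top=z[(abs(z[...,2]-111)<2)&(z[...,1]>110)];print('knob top',len(top),cv2.minEnclosingCircle(top[:,:2].astype(np.float32)),top.mean(0))
kn=z[(z[...,2]>66)&(z[...,2]<112)&(z[...,1]>112)];print('knob',len(kn),kn.min(0),kn.max(0))
b=z[(z[...,1]<95)&(z[...,1]>40)&(z[...,2]>55)]
h,e=np.histogram(b[:,2],bins=range(54,90,2));print(list(zip(e,h)))
hi=b[b[:,2]>72];print('boss',len(hi),cv2.minEnclosingCircle(hi[:,:2].astype(np.float32)),hi.mean(0))
hi=b[(b[:,2]>58)];print('boss',len(hi),cv2.minEnclosingCircle(hi[:,:2].astype(np.float32)),hi.mean(0))
# base plate
bp=(abs(P[...,2]-10)<3);bp[:200]=0;bp[330:]=0;bp[:,:260]=0;bp[:,380:]=0;x=L[bp];print('base',len(x),x.min(0),x.max(0))
print(f['depth'][203,310],f['img'][203,310],f['img'][190,310])
E
```

```text
knob top 143 ((61.91553497314453, 137.9855194091797), 6.421064853668213) [ 62.2 137.9 110. ]
knob 627 [ 52.2 128.8  66.6] [ 72.1 148.4 111.3]
[(np.int64(54), np.int64(16)), (np.int64(56), np.int64(126)), (np.int64(58), np.int64(157)), (np.int64(60), np.int64(308)), (np.int64(62), np.int64(406)), (np.int64(64), np.int64(24)), (np.int64(66), np.int64(86)), (np.int64(68), np.int64(137)), (np.int64(70), np.int64(20)), (np.int64(72), np.int64(20)), (np.int64(74), np.int64(135)), (np.int64(76), np.int64(19)), (np.int64(78), np.int64(0)), (np.int64(80), np.int64(0)), (np.int64(82), np.int64(0)), (np.int64(84), np.int64(0)), (np.int64(86), np.int64(0))]
boss 174 ((-0.2724417448043823, 66.11148834228516), 8.305835723876953) [ 0.1 66.9 75. ]
boss 1312 ((10.310858726501465, 68.65886688232422), 33.78743362426758) [ 3.5 67.6 64.6]
base 1115 [-51.4  -3.5 -40. ] [ 58.5 103.3 -34. ]
222.298 [55 53 50] [62 59 54]
```

```bash
sed -i 's/^O=.*//; s/;O=np.array(\[563.1,217.2,0\])/;O=np.array([562.4,220.8,0])/' h.py; python3 - <<'E'
from station import r
from h import *
s=r.state();g,R=lever(.07);go(s,g+30*U,R,'pre');go(s,g+6*U,R,'at')
E
```

```text
pre shift [ 0.09 -0.24  2.01] turn [-0.01  0.01 -0.4 ] mm 81.0 tcp [507. 347. 224.]
at shift [ 0.09 -0.24  2.61] turn [-0.01  0.01 -0.4 ] mm 105.0 tcp [519. 350. 204.]
```

```bash
python3 -m jog '[[0.45,0.09,-0.24,1,0,0,-0.4],[0.45,0.09,-0.24,1.8,0,0,-0.4],[0.45,0.09,-0.24,2.2,0,0,-0.4],[0.45,0.09,-0.24,2.6,0,0,-0.4],[0.45,0.09,-0.24,2.6,0,0,-0.4]]'; python3 - <<'E'
from station import r
from h import *
s=r.state();print(s['joint_pos'])
for a in (.2,.35,.5,.65,.8,.95,1.1,1.25,1.4,1.57): g,R=lever(a);go(s,g+6*U,R,a)
E
```

```text
time: 3.02
tcp_pos: [518.6, 349.9, 203.7]
tcp_rot: [[0.414, 0.768, 0.488], [0.849, -0.519, 0.096], [0.327, 0.375, -0.867]]
contact_force: [0.0, -0.3, 0.7]
grip_width: 38.3
grip_force: 0.0
[ 0.44958729  0.14810239  1.91563695 -0.23083473  0.58337878  1.13373554]
0.2 shift [-0.03 -0.31  0.  ] turn [-0.01  0.01 -0.74] mm 12.0 tcp [509. 355. 199.]
0.35 shift [-0.1  -0.65  0.  ] turn [-0.02  0.   -1.6 ] mm 26.0 tcp [497. 360. 193.]
0.5 shift [-0.23 -0.99  0.  ] turn [-0.02  0.   -2.46] mm 41.0 tcp [485. 363. 186.]
0.65 shift [-0.4 -1.3  0. ] turn [-0.02  0.   -3.32] mm 54.0 tcp [472. 363. 179.]
0.8 shift [-0.61 -1.58  0.  ] turn [-0.02  0.   -4.18] mm 68.0 tcp [460. 362. 172.]
0.95 shift [-0.87 -1.83  0.01] turn [-0.02 -0.   -5.04] mm 81.0 tcp [448. 358. 165.]
1.1 shift [-1.16 -2.03  0.01] turn [-0.02 -0.   -5.9 ] mm 94.0 tcp [437. 353. 158.]
1.25 shift [-1.48 -2.19  0.01] turn [-0.02 -0.   -6.76] mm 106.0 tcp [427. 345. 151.]
1.4 shift [-1.82 -2.3   0.01] turn [-0.02 -0.   -7.62] mm 117.0 tcp [418. 336. 145.]
1.57 shift [-2.22 -2.37  0.01] turn [-0.02 -0.01 -8.59] mm 130.0 tcp [409. 324. 139.]
```

```bash
python3 -m jog '[[0.45,-0.03,-0.31,0,0,0,-0.74],[0.45,-0.1,-0.65,0,0,0,-1.6],[0.45,-0.23,-0.99,0,0,0,-2.46],[0.45,-0.4,-1.3,0,0,0,-3.3],[0.45,-0.61,-1.58,0,0,0,-4.2]]'; python3 - <<'E'
from station import r
from h import *
s=r.state();print(s['joint_pos'])
for a in (.95,1.1,1.25,1.4,1.57,1.67): g,R=lever(a);go(s,g+6*U,R,a)
E
```

```text
time: 3.65
tcp_pos: [460.6, 363.0, 174.6]
tcp_rot: [[-0.212, 0.844, 0.493], [0.977, 0.188, 0.099], [-0.009, 0.503, -0.865]]
contact_force: [2.3, -0.2, 2.1]
grip_width: 38.7
grip_force: 1.3
[ 0.52506973  0.11443381  2.01793701 -0.32609228  0.529322    0.5512104 ]
0.95 shift [-0.05 -0.41  0.05] turn [ 0.02 -0.01 -0.81] mm 17.0 tcp [448. 358. 165.]
1.1 shift [-0.12 -0.76  0.05] turn [ 0.02 -0.01 -1.67] mm 31.0 tcp [437. 353. 158.]
1.25 shift [-0.25 -1.09  0.05] turn [ 0.02 -0.01 -2.53] mm 45.0 tcp [427. 345. 151.]
1.4 shift [-0.43 -1.4   0.05] turn [ 0.02 -0.01 -3.39] mm 59.0 tcp [418. 336. 145.]
1.57 shift [-0.68 -1.71  0.04] turn [ 0.02 -0.01 -4.36] mm 74.0 tcp [409. 324. 139.]
1.67 shift [-0.85 -1.88  0.04] turn [ 0.02 -0.01 -4.93] mm 83.0 tcp [405. 316. 136.]
```

```bash
python3 -m jog '[[0.45,-0.05,-0.41,0,0,0,-0.8],[0.45,-0.12,-0.76,0,0,0,-1.67],[0.45,-0.25,-1.09,0,0,0,-2.53],[0.45,-0.43,-1.4,0,0,0,-3.4],[0.45,-0.68,-1.71,0,0,0,-4.36]]'; python3 - <<'E'
from station import r
from h import *
s=r.state();print(s['joint_pos'])
for a in (1.57,1.62,1.67,1.72): g,R=lever(a);go(s,g+6*U,R,a)
E
```

```text
time: 4.28
tcp_pos: [408.4, 324.4, 141.0]
tcp_rot: [[-0.736, 0.464, 0.494], [0.578, 0.81, 0.101], [-0.353, 0.359, -0.864]]
contact_force: [2.0, 1.2, 1.1]
grip_width: 38.5
grip_force: 1.4
[ 0.50760069  0.03117324  2.18555951 -0.36267084  0.44301071 -0.17974118]
1.57 shift [-0.01 -0.02  0.05] turn [ 0.04 -0.    0.  ] mm 2.0 tcp [409. 324. 139.]
1.62 shift [-0.01 -0.14  0.05] turn [ 0.04 -0.   -0.29] mm 6.0 tcp [407. 320. 137.]
1.67 shift [-0.02 -0.26  0.05] turn [ 0.04  0.   -0.57] mm 11.0 tcp [405. 316. 136.]
1.72 shift [-0.04 -0.38  0.05] turn [ 0.04  0.   -0.86] mm 15.0 tcp [404. 312. 134.]
```

```bash
python3 -m jog '[[0.45,-0.01,-0.08,0,0,0,-0.2],[0.45,-0.01,-0.14,0,0,0,-0.3],[0.45,-0.01,-0.14,0,0,0,-0.3]]'; python3 -m jog '[[0.45,0,-0.06,0,0,0,-0.15],[0.45,0,-0.06,0,0,0,-0.15]]' | grep -v rot;  python3 -m jog '[[0.45,0,-0.06,0,0,0,-0.15],[0.45,0,-0.06,0,0,0,-0.15]]'|grep -v rot
```

```text
time: 4.65
tcp_pos: [405.8, 319.1, 138.0]
tcp_rot: [[-0.757, 0.431, 0.491], [0.539, 0.836, 0.098], [-0.369, 0.339, -0.865]]
contact_force: [0.7, 2.5, 2.0]
grip_width: 38.2
grip_force: 1.2
time: 4.9
tcp_pos: [404.4, 316.6, 136.2]
contact_force: [-0.1, 2.5, 2.1]
grip_width: 38.0
grip_force: 1.2
time: 5.15
tcp_pos: [403.0, 314.3, 135.0]
contact_force: [-0.1, 1.5, 1.7]
grip_width: 38.5
grip_force: 0.9
```

```bash
for i in 1 ; do python3 -m jog '[[0.45,0,-0.06,0,0,0,-0.15],[0.45,0,-0.06,0,0,0,-0.15]]'|egrep 'pos|force'; python3 -m jog '[[0.45,0,-0.06,0,0,0,-0.15],[0.45,0,-0.06,0,0,0,-0.15]]'|egrep 'pos|force'; done; python3 - <<'E'
from station import r
from h import *
np.set_printoptions(suppress=True,precision=1)
s=r.state()
R=np.array(s['tcp_rot']);p=np.array(s['tcp_pos'])+53.9*R[:,2]+R[:,1]*9.2
l=MR.T@(p-O)-[0,0,47];t,y,u=c3*l[0]+s3*l[2],l[1],-s3*l[0]+c3*l[2];print(t,y,u,'ang',np.pi/4+np.arctan2(-t,y-63),np.hypot(t,y-63))
E
```

```text
tcp_pos: [403.0, 313.4, 135.1]
contact_force: [5.4, 8.1, -2.2]
grip_force: 4.3
tcp_pos: [403.1, 312.6, 135.5]
contact_force: [8.9, 16.7, -5.6]
grip_force: 8.0
-70.20517249477786 128.30120807972412 92.22877698424321 ang 1.6069704549165098 95.880206621038
```

```bash
python3 -m jog '[[0.45,0,0.15,0,0,0,0],[0.45,0,0.17,-0.5,0,0,0],[0.6,0,0.17,-2,0,0,0],[0.6,0,0.17,-3,0,0,0],[0.6,0,0.17,-3,0,0,0]]'; python3 - <<'E'
from station import r
from h import *
s=r.state();go(s,W(0,-4,109)+95*U,tool(-TT,-U),'hover');print(s['joint_pos'])
E
```

```text
time: 6.28
tcp_pos: [344.7, 305.1, 241.9]
tcp_rot: [[-0.798, 0.348, 0.492], [0.448, 0.888, 0.099], [-0.403, 0.299, -0.865]]
contact_force: [-0.1, -0.2, 0.2]
grip_width: 51.0
grip_force: 0.0
hover shift [-3.38 -1.49  0.24] turn [ 0.02  0.01 -3.63] mm 148.0 tcp [437. 192. 270.]
[ 0.54658052 -0.33192734  2.28071006 -0.26592561  0.71118932 -0.42348559]
```

```bash
python3 -m jog '[[0.6,-1.5,-0.8,0,0,0,-1],[0.6,-3.38,-1.49,0.24,0,0,-2],[0.6,-3.38,-1.49,0.24,0,0,-3],[0.6,-3.38,-1.49,0.24,0,0,-3.63],[0.6,-3.38,-1.49,0.24,0,0,-3.63]]'; python3 - <<'E'
from station import r
from h import *
import pickle
s=r.state();print(s['joint_pos'])
f=r.grab_frame('wrist');pickle.dump((s,f),open('w2.pkl','wb'))
F=wcam(s,f)
for n,x in(('head top',W(0,-4,128)),('head c1',W(-15,-14,128)),('c2',W(15,6,128)),('mouth',W(0,-4,90)),('grip',lever(1.57)[0]+26*U)): print(n,proj(F,x))
cv2.imwrite('pics/w2.png',f['img'][:,:,::-1])
E
```

```text
time: 6.9
tcp_pos: [437.4, 190.3, 265.8]
tcp_rot: [[-0.853, -0.19, 0.486], [-0.165, 0.982, 0.094], [-0.495, -0.0, -0.869]]
contact_force: [0.1, 0.6, 0.1]
grip_width: 51.2
grip_force: 0.0
[ 0.16744789 -0.35258282  2.24739506  0.01737771  0.72936764 -1.60460111]
head top [318.85393802 224.19959837]
head c1 [305.44603287 205.60280925]
c2 [331.69122371 242.00493723]
mouth [318.71279265 207.56354682]
grip [498.86306112 131.91721822]
```

View pics/w2.png

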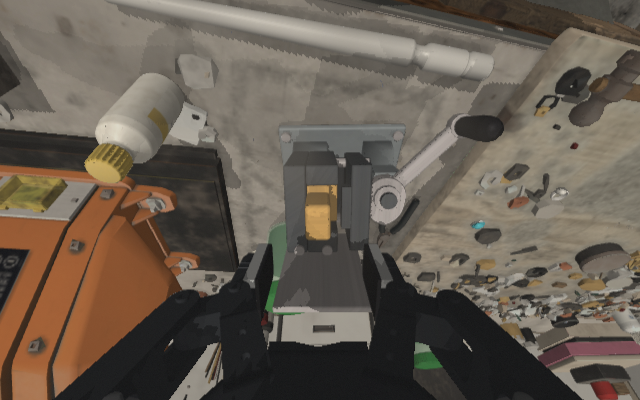

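The wrist view shows the lever fully open with its grip at (480,128), a gap between the mould halves, and the brass head centred near (319,212) between the pads. The splash plate fills (320,280).

```bash
python3 - <<'E'
from station import r
from h import *
import pickle
np.set_printoptions(suppress=True,precision=1)
s,f=pickle.load(open('w2.pkl','rb'));f=wcam(s,f);P=cloud(f)
hsv=cv2.cvtColor(f['img'],cv2.COLOR_RGB2HSV);m=(hsv[...,0]>12)&(hsv[...,0]<32)&(hsv[...,1]>120)&(hsv[...,2]>90)
m[:170]=0;m[260:]=0;m[:,:290]=0;m[:,350:]=0
L=(P-O)@MR-[0,0,47];K=np.stack([c3*L[...,0]+s3*L[...,2],L[...,1],-s3*L[...,0]+c3*L[...,2]],-1)
v,u=np.nonzero(m);print('px',u.min(),u.max(),v.min(),v.max())
k=K[m];print(np.percentile(k,[2,50,98],0))
t=k[(k[:,2]>124)];print('top',len(t),np.percentile(t,[3,50,97],0))
print('splash'); q=K[255:300,300:340].reshape(-1,3);print(np.median(q,0),np.percentile(q,[2,98],0))
q=K[255:300,270:380].reshape(-1,3);q=q[(abs(q[:,0]-46)<8)&(q[:,2]>100)];print(np.percentile(q,[1,50,99],0))
s=r.state();go(s,W(0,-4,109)+95*U,tool(-TT,-U),'hover')
E
```

```text
px 305 336 185 239
[[-19.1 -14.1  72.8]
 [ -3.7  -3.1 125.9]
 [ 13.7  12.2 127.8]]
top 852 [[-14.5 -13.9 124.7]
 [ -1.9  -4.7 126.4]
 [ 12.4   3.8 127.8]]
splash
[ 45.7  -3.8 129.3] [[ 44.8 -19.3  94.1]
 [ 46.5  12.5 156.5]]
[[ 44.7 -35.6 101.1]
 [ 45.7  -2.1 133.7]
 [ 46.7  31.  156.8]]
hover shift [-0.1  0.  -0.1] turn [ 0. -0.  0.] mm 5.0 tcp [437. 192. 270.]
```

```bash
python3 -m jog '[[0.6,-0.05,-0.02,0,0,0,0],[0.6,-0.05,-0.02,1,0,0,0],[0.6,-0.05,-0.02,1.6,0,0,0],[0.6,-0.05,-0.02,2.1,0,0,0],[0.6,-0.05,-0.02,2.1,0,0,0]]'; python3 - <<'E'
from station import r
from h import *
s=r.state();print(r.tcp_to_grasp,s['contact_force']);go(s,W(-1,-5,115),tool(-TT,-U),'grasp')
E
```

```text
time: 7.58
tcp_pos: [478.8, 199.9, 193.6]
tcp_rot: [[-0.854, -0.191, 0.484], [-0.165, 0.982, 0.096], [-0.494, 0.002, -0.87]]
contact_force: [-0.1, -0.9, 0.7]
grip_width: 51.0
grip_force: 0.0
53.900000000000006 [-0.14908126 -0.89669391  0.66802957]
grasp shift [-0.01 -0.01  0.03] turn [ 0.01 -0.04 -0.01] mm 1.0 tcp [480. 200. 193.]
```

Close on the head.

```bash
python3 -m jog '[[0,0,0,0,0,0,0],[0,0,0,0,0,0,0],[0,0,0,0,0,0,0],[0,0,0,0,0,0,0],[0,0,0,0,0,0,0]]'; python3 -m jog '[[0,0,0,0,0,0,0],[0,0,0,0,0,0,0],[0,0,0,-0.2,0,0,0],[0,0,0,-0.4,0,0,0],[0,0,0,-0.4,0,0,0]]'
```

```text
time: 8.2
tcp_pos: [479.9, 199.8, 197.0]
tcp_rot: [[-0.851, -0.191, 0.49], [-0.165, 0.982, 0.097], [-0.499, 0.001, -0.866]]
contact_force: [-5.3, -3.7, 6.6]
grip_width: 19.2
grip_force: 59.6
time: 8.82
tcp_pos: [472.0, 198.4, 210.6]
tcp_rot: [[-0.85, -0.191, 0.49], [-0.164, 0.982, 0.097], [-0.5, 0.002, -0.866]]
contact_force: [2.1, 0.2, -0.9]
grip_width: 19.4
grip_force: 59.6
```

```bash
python3 -m jog '[[0,0,0,-0.5,0,0,0],[0,0,0,-1,0,0,0],[0,0,0,-1.5,0,0,0],[0,0,0,-2,0,0,0],[0,0,0,-2.6,0,0,0]]'; python3 - <<'E'
from station import r
from h import *
import pickle
s=r.state();print(s['contact_force'],s['joint_pos'])
f=r.grab_frame('wrist');cv2.imwrite('pics/w3.png',f['img'][:,:,::-1]);pickle.dump((s,f),open('w3.pkl','wb'))
E
```

```text
time: 9.45
tcp_pos: [419.3, 188.0, 298.1]
tcp_rot: [[-0.854, -0.191, 0.484], [-0.165, 0.982, 0.096], [-0.493, 0.002, -0.87]]
contact_force: [-0.8, 0.3, -5.2]
grip_width: 19.2
grip_force: 60.6
[-0.81776125  0.25106379 -5.21013875] [ 0.16835814 -0.45097161  2.25391726  0.0184558   0.8232826  -1.60284814]
```

View pics/w3.png

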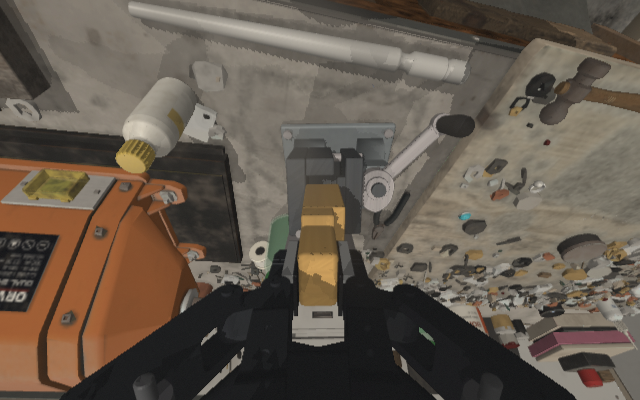

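The ingot is held in the pads and clear of the mouth; head and body show at (320,235) and the lever is still open. Next I'll work out the carry to the gap between the tape and the bar.

```bash
cat >> h.py <<'E'
def down(deg): a=np.deg2rad(deg);return tool(np.array([np.cos(a),np.sin(a),0]),np.array([0,0,-1.]))
E
python3 - <<'E'
from station import r
from h import *
import pickle
np.set_printoptions(suppress=True,precision=1)
s=r.state()
p=np.array([479.9,199.8,197.0]);l=MR.T@(p-O)-[0,0,47];t,y,u=c3*l[0]+s3*l[2],l[1],-s3*l[0]+c3*l[2];print('grasp tcp tyu',t,y,u,'foot dist',u-15)
P=cloud(load('top'));q=P[(P[...,2]>60)&(P[...,2]<330)&(P[...,1]<-130)&(P[...,1]>-400)&(P[...,0]<650)&(P[...,0]>530)];print('grinder min x',np.percentile(q[:,0],[0.2,1]))
# ingot pose from wrist depth
s3_,f=pickle.load(open('w3.pkl','rb'));
d=f['depth'];v,uu=np.mgrid[0:400,0:640];C=np.stack([(uu-f['cx'])/f['fx']*d,(v-f['cy'])/f['fy']*d,d],-1);m=np.array(f['mount']);X=C@m[:3,:3].T+m[:3,3]
hsv=cv2.cvtColor(f['img'],cv2.COLOR_RGB2HSV);k=(hsv[...,0]>12)&(hsv[...,0]<32)&(hsv[...,1]>120)&(hsv[...,2]>70)
k[:175]=0;k[306:]=0;k[:,:297]=0;k[:,348:]=0
x=X[k];print(len(x),np.percentile(x,[1,50,99],0))
fr=x[(x[:,2]>50)];
for z in range(40,150,10):
    b=x[(abs(x[:,2]-z)<5)]
    if len(b)>8: print(z,len(b),'xmax',np.percentile(b[:,0],[10,50,95]),'y',np.percentile(b[:,1],[3,97]))
go(s,np.array([420,190,330-54]),down(188),'up');go(s,np.array([478,-258,330-54]),down(186),'over')
E
```

```text
grasp tcp tyu 1.3954343897386536 -4.872428733835997 172.39942633633567 foot dist 157.39942633633567
grinder min x [533.6 625.3]
4029 [[-11.1  -8.   44.4]
 [ 14.2   2.6  48.4]
 [ 21.5  17.9 132.1]]
40 190 xmax [-5.5  1.8 10.8] y [-6.3  8.2]
50 2059 xmax [-8.1  6.4 16.4] y [-7.5 10.1]
60 319 xmax [15.6 16.2 16.7] y [-7.8 10.1]
70 263 xmax [15.6 16.2 16.7] y [-7.5  9.7]
80 446 xmax [15.7 16.9 21. ] y [-8.  10.1]
90 108 xmax [20.1 21.1 21.5] y [-8.   9.9]
100 449 xmax [ 2.  14.3 21.3] y [-4.9 18.4]
110 64 xmax [21.  21.2 21.4] y [ 7.  17.6]
120 45 xmax [20.9 21.1 21.4] y [ 7.4 17.6]
130 30 xmax [20.9 21.1 21.4] y [10.6 17.1]
140 22 xmax [21.  21.1 21.4] y [10.2 17.3]
up shift [-0.4  0.  -0.6] turn [0.1 3.  0.3] mm 28.0 tcp [420. 190. 330.]
over shift [  0.2 -11.2  -1. ] turn [0.1 3.  0.5] mm 451.0 tcp [ 478. -258.  330.]
```

```bash
python3 -m jog '[[0,-0.2,-0.3,-0.6,0,1,0.1],[0,-0.1,-1.5,-1,0,2,0.3],[0,0,-3,-1,0.1,3,0.5],[0,0.1,-4.5,-1,0.1,3,0.5],[0,0.1,-6,-1,0.1,3,0.5]]'; python3 - <<'E'
from station import r
from h import *
s=r.state();R=down(186);tcp=np.array([485,-258,32])-R@np.array([1,5,158])
go(s,tcp+[0,0,100]+53.9*R[:,2],R,'above');print(s['joint_pos'])
E
```

```text
time: 10.12
tcp_pos: [443.7, -53.6, 330.5]
tcp_rot: [[-0.995, -0.104, -0.005], [-0.104, 0.995, 0.008], [0.004, 0.009, -1.0]]
contact_force: [1.7, 1.2, -4.5]
grip_width: 19.3
grip_force: 61.0
above shift [-0.53 -5.32  0.97] turn [ 0.05 -0.02 -0.  ] mm 217.0 tcp [ 487. -263.  290.]
[-0.37732981 -0.27679833  2.02435193  0.00586366  1.40171003 -2.05327059]
```

```bash
python3 -m jog '[[0,-0.53,-1.5,0,0.05,0,0],[0,-0.53,-3,0,0.05,0,0],[0,-0.53,-4.5,0.4,0.05,0,0],[0,-0.53,-5.32,0.97,0.05,0,0],[0,-0.53,-5.32,0.97,0.05,0,0]]'; python3 - <<'E'
from station import r
from h import *
import pickle
np.set_printoptions(suppress=True,precision=1)
s=r.state();R=down(186);tcp=np.array([485,-258,32])-R@np.array([1,5,158])
go(s,tcp+[0,0,0]+53.9*R[:,2],R,'down');print(s['joint_pos'],s['contact_force'])
f=r.grab_frame('wrist');F=wcam(s,f)
cv2.imwrite('pics/w4.png',f['img'][:,:,::-1])
for x in((465,-244,32),(465,-272,32),(460,-197,44),(478,-325,48)): print(x,proj(F,np.array(x,float)))
t=r.grab_frame('top');np.savez('top2.npz',**t)
P=cloud(F)
for z0 in (32,44,48): print(z0,len(P[abs(P[...,2]-z0)<2]))
q=P[(abs(P[...,2]-32)<8)&(P[...,0]>420)&(P[...,0]<540)&(P[...,1]<-120)];print('blk z',np.median(q[:,2]))
E
```

```text
time: 10.75
tcp_pos: [485.6, -262.1, 287.6]
tcp_rot: [[-0.995, -0.101, -0.008], [-0.101, 0.995, 0.003], [0.007, 0.004, -1.0]]
contact_force: [-0.3, 0.9, -6.0]
grip_width: 18.9
grip_force: 61.3
down shift [-0.  -0.   2.4] turn [ 0. -0. -0.] mm 98.0 tcp [ 487. -263.  190.]
[-0.7  0.   1.8 -0.   1.3 -2.4] [-0.3  0.9 -6. ]
(465, -244, 32) [332.7 165.2]
(465, -272, 32) [309.2 162.9]
(460, -197, 44) [374.6 166.9]
(478, -325, 48) [261.2 172.2]
32 20889
44 1361
48 1165
blk z 30.765510337345717
```

View pics/w4.png

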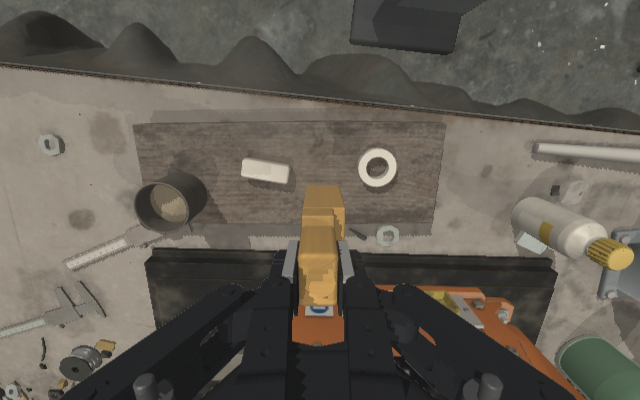

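The wrist view shows the ingot hanging at (322,240). The bar (265,170) and tape (377,167) sit either side of the landing gap, as predicted, so it's clear to descend.

```bash
python3 -m jog '[[0,0,0,0.8,0,0,0],[0,0,0,1.6,0,0,0],[0,0,0,2.1,0,0,0],[0,0,0,2.3,0,0,0],[0,0,0,2.3,0,0,0]]'; python3 -m jog '[[0,0,0,0,0,0,0],[0,0,0,0.05,0,0,0],[0,0,0,0.05,0,0,0]]'
```

```text
time: 11.48
tcp_pos: [487.1, -260.6, 200.3]
tcp_rot: [[-0.994, -0.105, -0.002], [-0.105, 0.994, -0.002], [0.002, -0.002, -1.0]]
contact_force: [-0.3, -0.4, -4.4]
grip_width: 19.1
grip_force: 61.2
time: 11.85
tcp_pos: [486.9, -261.3, 198.2]
tcp_rot: [[-0.995, -0.104, -0.002], [-0.104, 0.995, -0.002], [0.002, -0.002, -1.0]]
contact_force: [0.2, -0.2, -5.3]
grip_width: 18.8
grip_force: 61.3
```

```bash
python3 -m jog '[[0,0,0,0.06,0,0,0],[0,0,0,0.12,0,0,0],[0,0,0,0.12,0,0,0]]'|egrep 'pos|force'; python3 -m jog '[[0,0,0,0.03,0,0,0],[0,0,0,0.03,0,0,0]]'|egrep 'pos|force'; python3 -m jog '[[0,0,0,0.03,0,0,0],[0,0,0,0.03,0,0,0]]'|egrep 'pos|force'
```

```text
tcp_pos: [486.6, -261.1, 192.7]
contact_force: [-0.6, 0.6, -5.2]
grip_force: 61.3
tcp_pos: [486.8, -261.2, 191.8]
contact_force: [0.2, 0.5, -5.0]
grip_force: 61.3
tcp_pos: [486.8, -261.2, 190.7]
contact_force: [-0.3, 0.2, -4.5]
grip_force: 61.3
```

```bash
python3 -m jog '[[0,0,0,0.03,0,0,0],[0,0,0,0.03,0,0,0]]'|egrep 'pos|force'; python3 -m jog '[[0,0,0,0.03,0,0,0],[0,0,0,0.03,0,0,0]]'|egrep 'pos|force'
```

```text
tcp_pos: [486.9, -261.4, 189.9]
contact_force: [-0.0, -0.2, -2.2]
grip_force: 61.6
tcp_pos: [487.2, -261.5, 189.8]
contact_force: [-1.4, 2.8, 4.9]
grip_force: 62.8
```

Touchdown. Release and rise.

```bash
python3 -m jog '[[0.1,0,0,0,0,0,0],[0.25,0,0,0,0,0,0],[0.4,0,0,0,0,0,0],[0.5,0,0,0,0,0,0],[0.5,0,0,0,0,0,0]]'; python3 -m jog '[[0.5,0,0,-0.4,0,0,0],[0.5,0,0,-1.2,0,0,0],[0.5,0,0,-2.4,0,0,0],[0.5,0,0,-3.6,0,0,0],[0.5,0,0,-3.6,0,0,0]]'; python3 - <<'E'
from station import r
from h import *
np.set_printoptions(suppress=True,precision=1)
s=r.state();print(s['contact_force'],s['joint_pos'])
f=r.grab_frame('wrist');F=wcam(s,f);cv2.imwrite('pics/w5.png',f['img'][:,:,::-1])
P=cloud(F);q=P[(abs(P[...,0]-485)<40)&(abs(P[...,1]+258)<35)&(P[...,2]>60)&(P[...,2]<160)]
t=q[q[:,2]>140];print('head top',len(t),np.percentile(t,[2,50,98],0))
R=lever(1.6)[1];g=lever(1.6)[0]
go(s,np.array([430,0,350-54]),down(186),'via');go(s,g+100*U,R,'lever hover')
E
```

```text
time: 13.85
tcp_pos: [486.8, -261.3, 188.3]
tcp_rot: [[-0.995, -0.104, -0.002], [-0.104, 0.995, -0.002], [0.002, -0.002, -1.0]]
contact_force: [0.3, -0.3, 0.3]
grip_width: 42.8
grip_force: 0.0
time: 14.48
tcp_pos: [488.6, -262.2, 339.0]
tcp_rot: [[-0.995, -0.104, 0.006], [-0.104, 0.995, -0.009], [-0.005, -0.01, -1.0]]
contact_force: [-0.3, -1.0, 0.2]
grip_width: 42.7
grip_force: 0.0
[-0.3 -1.   0.2] [-0.7 -0.   1.8 -0.   1.4 -2.4]
head top 564 [[ 472.1 -270.8  140.8]
 [ 485.8 -261.1  143.6]
 [ 500.4 -251.4  145.3]]
via shift [ 0.8  6.7 -0.3] turn [-0.1  0.  -0. ] mm 269.0 tcp [430.   0. 350.]
lever hover shift [ 1.7 14.7  2.8] turn [-1.3 -2.7  3.8] mm 600.0 tcp [362. 312. 219.]
```

View pics/w5.png

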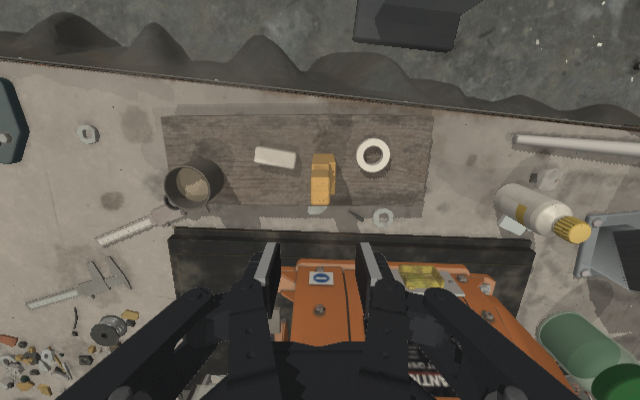

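The ingot stands upright at (322,180) with its head top at z≈144 (32+113 expected). The bar, tape and cup haven't moved. Back to the lever.

```bash
python3 -m jog '[[0.5,0.8,2,-0.3,0,0,0],[0.5,0.8,4,-0.3,0,0,0],[0.5,0.8,6.5,-0.3,-0.4,-0.8,1],[0.5,1.2,8,-0.3,-0.8,-1.7,2],[0.5,1.4,9,0,-1.3,-2.7,3]]'; python3 - <<'E'
from station import r
from h import *
s=r.state();g,R=lever(1.6);go(s,g+100*U,R,'hover');go(s,g+40*U,R,'h2')
E
```

```text
time: 15.15
tcp_pos: [407.3, 39.6, 337.0]
tcp_rot: [[-0.896, 0.26, 0.359], [0.324, 0.937, 0.129], [-0.303, 0.232, -0.924]]
contact_force: [0.8, 0.7, -0.5]
grip_width: 42.8
grip_force: 0.0
hover shift [4.12 5.41 3.19] turn [-0.19 -0.83  1.37] mm 301.0 tcp [362. 312. 219.]
h2 shift [3.9  5.44 4.68] turn [-0.19 -0.83  1.37] mm 327.0 tcp [391. 318. 167.]
```

```bash
python3 -m jog '[[0.45,2,2.2,0,-0.1,-0.5,0.7],[0.45,4.1,5.4,1.5,-0.2,-0.8,1.37],[0.45,4.1,5.4,3.2,-0.2,-0.8,1.37],[0.45,4.1,5.4,3.2,-0.2,-0.8,1.37],[0.45,4.1,5.4,3.2,-0.2,-0.8,1.37]]'; python3 -m jog '[[0.45,0,0,0,0,0,0],[0.45,0,0,0,0,0,0]]'; python3 - <<'E'
from station import r
from h import *
np.set_printoptions(suppress=True,precision=1)
s=r.state();g,R=lever(1.6);go(s,g+100*U,R,'hover');go(s,g+6*U,R,'at');print(s['joint_pos'])
f=r.grab_frame('wrist');F=wcam(s,f);P=cloud(F);np.savez('w6.npz',**F)
L=(P-O)@MR-[0,0,47];K=np.stack([c3*L[...,0]+s3*L[...,2],L[...,1],-s3*L[...,0]+c3*L[...,2]],-1)
k=K[(K[...,2]>106)&(K[...,2]<114)&(K[...,1]>100)&(K[...,1]<160)&(abs(K[...,0]+67)<30)];print(len(k),k.mean(0),k.min(0),k.max(0))
E
```

```text
time: 15.78
tcp_pos: [361.3, 296.5, 226.2]
tcp_rot: [[-0.757, 0.44, 0.484], [0.546, 0.832, 0.099], [-0.359, 0.339, -0.87]]
contact_force: [2.2, -0.8, 0.7]
grip_width: 38.3
grip_force: 0.0
time: 16.02
tcp_pos: [362.3, 294.5, 227.2]
tcp_rot: [[-0.757, 0.441, 0.483], [0.547, 0.832, 0.098], [-0.358, 0.338, -0.87]]
contact_force: [0.4, -0.4, 0.9]
grip_width: 38.4
grip_force: 0.0
hover shift [0.3 0.3 0.2] turn [-0.  -0.1  0. ] mm 20.0 tcp [362. 312. 219.]
at shift [0.3 0.3 2.6] turn [-0.  -0.1  0. ] mm 104.0 tcp [408. 321. 138.]
[ 0.5 -0.3  2.3 -0.2  0.7 -0.4]
286 [-69.9 129.2 108.7] [-77.5 120.7 106. ] [-61.7 136.2 111.5]
```

```bash
python3 -m jog '[[0.45,0.31,0.34,0.2,0,-0.1,0],[0.45,0.31,0.34,1,0,-0.1,0],[0.45,0.31,0.34,1.8,0,-0.1,0],[0.45,0.31,0.34,2.4,0,-0.1,0],[0.45,0.31,0.34,2.55,0,-0.1,0]]'; python3 - <<'E'
from station import r
from h import *
s=r.state();print(s['joint_pos'])
for a in (1.6,1.5,1.35,1.2,1.05,.9,.75): g,R=lever(a);go(s,g+6*U,R,a)
E
```

```text
time: 16.7
tcp_pos: [409.9, 321.3, 139.8]
tcp_rot: [[-0.745, 0.443, 0.498], [0.552, 0.829, 0.087], [-0.375, 0.34, -0.863]]
contact_force: [-0.2, 0.6, 0.1]
grip_width: 38.5
grip_force: 0.0
[ 0.50556443  0.03419109  2.18579493 -0.39272032  0.44568151 -0.18693379]
1.6 shift [ 0.05 -0.03  0.02] turn [-0.01  0.06  0.02] mm 3.0 tcp [408. 321. 138.]
1.5 shift [0.04 0.2  0.02] turn [-0.01  0.06  0.59] mm 8.0 tcp [413. 329. 141.]
1.35 shift [-0.02  0.55  0.02] turn [-0.01  0.07  1.45] mm 22.0 tcp [421. 339. 147.]
1.2 shift [-0.14  0.89  0.02] turn [-0.    0.07  2.31] mm 36.0 tcp [430. 348. 153.]
1.05 shift [-0.3   1.21  0.02] turn [0.   0.07 3.17] mm 50.0 tcp [441. 355. 160.]
0.9 shift [-0.51  1.49  0.02] turn [0.01 0.07 4.03] mm 63.0 tcp [452. 360. 167.]
0.75 shift [-0.76  1.75  0.02] turn [0.01 0.07 4.89] mm 76.0 tcp [464. 363. 174.]
```

```bash
python3 -m jog '[[0.45,0.04,0.2,0,0,0.05,0.6],[0.45,-0.02,0.55,0,0,0.05,1.45],[0.45,-0.14,0.89,0,0,0.05,2.3],[0.45,-0.3,1.21,0,0,0.05,3.17],[0.45,-0.51,1.49,0,0,0.05,4.03]]'; python3 - <<'E'
from station import r
from h import *
s=r.state();print(s['joint_pos'])
for a in (.75,.6,.45,.3,.15,0,-.05,-.1): g,R=lever(a);go(s,g+6*U,R,a)
E
```

```text
time: 17.32
tcp_pos: [450.1, 360.0, 168.1]
tcp_rot: [[-0.283, 0.823, 0.492], [0.957, 0.273, 0.094], [-0.057, 0.498, -0.866]]
contact_force: [-1.1, -2.8, -1.8]
grip_width: 38.8
grip_force: 1.5
[ 0.53196007  0.10535487  2.04215135 -0.345494    0.52109978  0.48867318]
0.75 shift [-0.05  0.38  0.05] turn [0.01 0.01 0.84] mm 15.0 tcp [464. 363. 174.]
0.6 shift [-0.12  0.73  0.05] turn [0.01 0.01 1.7 ] mm 30.0 tcp [476. 363. 181.]
0.45 shift [-0.25  1.06  0.05] turn [0.01 0.01 2.56] mm 44.0 tcp [489. 362. 188.]
0.3 shift [-0.43  1.37  0.05] turn [0.01 0.01 3.42] mm 57.0 tcp [501. 359. 195.]
0.15 shift [-0.65  1.65  0.05] turn [0.01 0.01 4.28] mm 71.0 tcp [513. 353. 201.]
0 shift [-0.91  1.89  0.05] turn [0.01 0.01 5.14] mm 84.0 tcp [524. 346. 206.]
-0.05 shift [-1.01  1.96  0.05] turn [0.01 0.01 5.42] mm 88.0 tcp [527. 343. 208.]
-0.1 shift [-1.11  2.03  0.05] turn [0.01 0.01 5.71] mm 92.0 tcp [530. 340. 209.]
```

```bash
python3 -m jog '[[0.45,-0.05,0.38,0,0,0,0.84],[0.45,-0.12,0.73,0.02,0,0,1.7],[0.45,-0.25,1.06,0.04,0,0,2.56],[0.45,-0.43,1.37,0.05,0,0,3.42],[0.45,-0.65,1.65,0.05,0,0,4.28]]'; python3 - <<'E'
from station import r
from h import *
s=r.state()
for a in (.15,.05,0,-.05,-.1): g,R=lever(a);go(s,g+6*U,R,a)
E
```

```text
time: 17.95
tcp_pos: [512.8, 354.0, 201.5]
tcp_rot: [[0.351, 0.796, 0.493], [0.888, -0.45, 0.095], [0.298, 0.404, -0.865]]
contact_force: [-3.7, -0.4, -2.0]
grip_width: 38.8
grip_force: 1.5
0.15 shift [-0.03 -0.    0.01] turn [ 0.01 -0.01 -0.  ] mm 1.0 tcp [513. 353. 201.]
0.05 shift [-0.04  0.23  0.01] turn [ 0.01 -0.01  0.57] mm 9.0 tcp [520. 349. 204.]
0 shift [-0.05  0.35  0.01] turn [ 0.01 -0.01  0.86] mm 14.0 tcp [524. 346. 206.]
-0.05 shift [-0.07  0.47  0.01] turn [ 0.01 -0.01  1.14] mm 19.0 tcp [527. 343. 208.]
-0.1 shift [-0.1   0.58  0.01] turn [ 0.01 -0.01  1.43] mm 24.0 tcp [530. 340. 209.]
```

```bash
python3 -m jog '[[0.45,-0.04,0.15,0,0,0,0.35],[0.45,-0.05,0.28,0,0,0,0.7],[0.45,-0.05,0.28,0,0,0,0.7]]'|egrep 'pos|force'; for i in 1; do python3 -m jog '[[0.45,-0.01,0.06,0,0,0,0.15],[0.45,-0.01,0.06,0,0,0,0.15]]'|egrep 'pos|force';python3 -m jog '[[0.45,-0.01,0.06,0,0,0,0.15],[0.45,-0.01,0.06,0,0,0,0.15]]'|egrep 'pos|force'; done
```

```text
tcp_pos: [521.7, 347.4, 205.8]
contact_force: [-0.4, -0.8, -0.4]
grip_force: 0.0
tcp_pos: [522.8, 346.3, 205.1]
contact_force: [0.1, 0.8, -0.5]
grip_force: 0.0
tcp_pos: [524.3, 344.9, 205.2]
contact_force: [-0.9, 2.0, 0.1]
grip_force: 0.9
```

```bash
python3 -m jog '[[0.45,-0.01,0.06,0,0,0,0.15],[0.45,-0.01,0.06,0,0,0,0.15]]'|egrep 'pos|force';python3 -m jog '[[0.45,-0.01,0.06,0,0,0,0.15],[0.45,-0.01,0.06,0,0,0,0.15]]'|egrep 'pos|force';python3 -m jog '[[0.45,-0.01,0.04,0,0,0,0.1],[0.45,-0.01,0.04,0,0,0,0.1]]'|egrep 'pos|force'
```

```text
tcp_pos: [525.9, 343.1, 205.8]
contact_force: [-1.1, 2.3, -0.0]
grip_force: 1.2
tcp_pos: [527.4, 341.1, 206.4]
contact_force: [-1.0, 2.3, -0.9]
grip_force: 1.2
tcp_pos: [528.3, 339.8, 206.8]
contact_force: [-0.4, 2.3, 0.6]
grip_force: 1.2
```

```bash
for i in 1; do python3 -m jog '[[0.45,-0.01,0.05,0,0,0,0.12],[0.45,-0.01,0.05,0,0,0,0.12]]'|egrep 'pos|force';python3 -m jog '[[0.45,-0.01,0.05,0,0,0,0.12],[0.45,-0.01,0.05,0,0,0,0.12]]'|egrep 'pos|force'; done; python3 - <<'E'
from station import r
from h import *
np.set_printoptions(suppress=True,precision=1)
s=r.state();print(s['contact_force'])
R=np.array(s['tcp_rot']);p=np.array(s['tcp_pos'])+53.9*R[:,2]-R[:,1]*9.2
l=MR.T@(p-O)-[0,0,47];t,y,u=c3*l[0]+s3*l[2],l[1],-s3*l[0]+c3*l[2];print(t,y,u,'ang',np.pi/4+np.arctan2(-t,y-63),np.hypot(t,y-63))
f=r.grab_frame('wrist');F=wcam(s,f);np.savez('w7.npz',**F);P=cloud(F)
L=(P-O)@MR-[0,0,47];K=np.stack([c3*L[...,0]+s3*L[...,2],L[...,1],-s3*L[...,0]+c3*L[...,2]],-1)
k=K[(K[...,2]>107)&(K[...,2]<113)&(K[...,1]>100)&(K[...,1]<165)&(abs(K[...,0]-67)<30)];print(len(k),k.mean(0),k.min(0),k.max(0))
E
```

```text
tcp_pos: [529.5, 338.2, 207.4]
contact_force: [-1.5, 2.6, -1.0]
grip_force: 1.2
tcp_pos: [529.6, 337.6, 207.3]
contact_force: [-3.4, 7.9, -1.7]
grip_force: 4.5
[-3.4  7.9 -1.7]
65.98230418755591 128.2748904438083 89.88125590637038 ang -0.005389471384380173 92.81420035937568
1435 [ 70.5 128.4 109.3] [ 48.9 100.1 107. ] [ 96.9 156.7 112.9]
```

```bash
python3 -m jog '[[0.45,0,0.05,0,0,0,0.12],[0.45,0,0.05,0,0,0,0.12]]'|egrep 'pos|force'; python3 -m jog '[[0.45,0,0.03,0,0,0,0.1],[0.45,0,0.03,0,0,0,0.1]]'|egrep 'pos|force'
```

```text
tcp_pos: [529.6, 337.2, 207.2]
contact_force: [-10.1, 13.2, -1.1]
grip_force: 7.9
tcp_pos: [529.6, 336.8, 207.0]
contact_force: [-13.4, 17.4, -0.3]
grip_force: 10.0
```

Home stop confirmed: the force rises with no further travel. Centre the fingers, back off along u and check.

```bash
python3 -m jog '[[0.45,0.02,-0.2,0,0,0,0],[0.45,0.02,-0.27,0,0,0,0],[0.45,0.02,-0.27,-0.5,0,0,0],[0.45,0.02,-0.27,-2,0,0,0],[0.45,0.02,-0.27,-3,0,0,0]]'; python3 -m jog '[[0.6,0,0,-0.5,0,0,0],[0.6,0,0,-0.5,0,0,0]]'; python3 - <<'E'
from station import r
from h import *
np.set_printoptions(suppress=True,precision=1)
s=r.state()
f=r.grab_frame('wrist');F=wcam(s,f);P=cloud(F)
L=(P-O)@MR-[0,0,47];K=np.stack([c3*L[...,0]+s3*L[...,2],L[...,1],-s3*L[...,0]+c3*L[...,2]],-1)
m=(K[...,2]>107)&(K[...,2]<113)&(K[...,1]>100)&(K[...,1]<165)&(abs(K[...,0]-67)<30)&(f['img'].max(2)<90);k=K[m];k=np.median(k,0);print(m.sum(),k,'ang',np.pi/4+np.arctan2(-k[0],k[1]-63))
t=r.grab_frame('top');sc=r.grab_frame('scene')
o=np.zeros((600,640,3),np.uint8);o[:400]=f['img'];o[400:,:]=0
a=cv2.resize(t['img'][130:290,180:480],None,fx=1.25,fy=1.25);o[400:600,:375]=a
b=cv2.resize(sc['img'][160:320,180:440],None,fx=1.0,fy=1.0);o[400:560,378:638]=b
cv2.imwrite('pics/end.png',o[:,:,::-1])
E
```

```text
time: 21.25
tcp_pos: [467.1, 330.7, 312.3]
tcp_rot: [[0.582, 0.645, 0.494], [0.702, -0.706, 0.095], [0.411, 0.291, -0.864]]
contact_force: [-0.2, 0.2, 0.4]
grip_width: 38.3
grip_force: 0.0
time: 21.5
tcp_pos: [457.8, 329.2, 329.5]
tcp_rot: [[0.581, 0.645, 0.496], [0.702, -0.706, 0.097], [0.413, 0.292, -0.863]]
contact_force: [0.2, 0.5, 0.2]
grip_width: 51.2
grip_force: 0.0
182 [ 66.5 130.7 109.4] ang 0.009038724680176302
```

View pics/end.png

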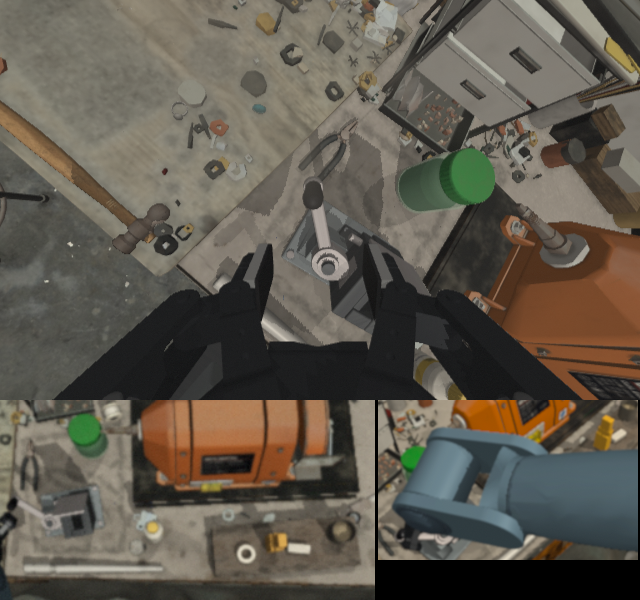

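The lever is home (grip at (313,195), angle ≈0.01), the mould is empty, and the ingot stands at the block with the other things where they were. I'm handing in.

```bash
python3 -c "
from station import r
print(r.sign_off())"
```

```text
the job is handed in; nothing more can be done
None
```

The ingot stands upright on the burnt block between the tape and the bar, the empty mould is locked shut with its lever at the home stop, and nothing else was moved; the job was handed in at about 21.7 s.

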